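# Index and lock the parts carousel

## Robot

A 6-joint arm with a two-finger parallel gripper is mounted at the origin on the work surface. World frame = base frame: x ahead of the robot, y to its left, z up, the work surface at z = 0. Lengths are in m, angles in rad, forces in N, time in s.
With the tool pointing down it reaches from about 0.275 to 0.825 m from the base axis. Payload 4.9 kg.
Tool frame: the origin (TCP) lies midway between the tips of the shut fingers; the grasp point (between the pads) lies 19 mm behind it (bot.grip_depth is the distance from the TCP to the grasp point, in m); y points along the fingers, x is the direction in which the jaws open and shut, and the axes are right-handed (so a half turn about y gives the same grasp; the last joint's range is limited). The gripper opens to 85 mm and grips with 20 to 120 N. Pads are 22 mm wide; open, the fingers measure 114 mm over their backs; the gripper's body (76 mm by 85 mm) begins 54 mm behind the grasp point. The pads swing forward as they close: fully open they stand 13 mm farther back than shut.
Start: joints at [1.006, 0.326, -0.193, 1.052, 0, 1.437], TCP at [0.23, 0.5, 0.231] pointing down, gripper open.
Joint ranges: [-2.65, 2.65], [-0.97, 1.79], [-1.3, 1.35], [-1.93, 2.1], [-1.47, 1.37], [-3.14, 3.14]. Speed limits (rad/s): [2.57, 2.57, 3.14, 3.14, 3.14, 3.14].

## Interface

Orientations are given as a unit quaternion [w, x, y, z].
In Python, from cell import bot gives the robot as it stands. Calls block until the motion is done:
- bot.move_pose(position, orientation): joint-space move of the TCP to a pose.
- bot.move_linear(position, speed=0.15, rotation=None, until_force=None): straight line of the TCP; rotation=None keeps the orientation; speed is the mean speed in m/s. With until_force (N) it stops when the force on the tool has changed by that much, and returns True; else False.
- bot.goto_joints(angles): joint-space move.
- bot.set_gripper(opening, grasp_force=None): opening from 0.0 (shut) to 1.0 (fully open); grasp_force is the grip in N (None keeps the last); returns when the fingers have stopped.
- bot.wait(seconds).
- bot.solve_ik(position, orientation): joint angles nearest the present ones, or None.
- bot.camera(name): name is "side" or "top"; returns the picture (420x560x3 uint8, red, green, blue); there is no depth.
- bot.calibration(name): a dict with "mtx" (3x3 intrinsics, pixels), "extrinsics" (4x4, takes a point from world to camera coordinates). Camera axes: x right, y down, z forward; pixel columns grow to the right and rows downward; lengths in m; the calibration is good to about 2 mm. A picture is of the moment at which its call begins. calibration takes no time and is no camera call.
A pose or a line that the arm cannot do raises bot.PlanningError and nothing moves.
- bot.close_job(): hands the job in, once; it reports no verdict.
Trained networks look in the newest picture that a camera, given by its name, has taken for a name from the list of things; names that differ only in an ending like _2 or _b are one class to them, and where a whole thing is asked for, a point or a joint stands for the part that bears it (a point fixed in the world has none). Each returns a list of dicts, best first, with "confidence" (0 to 1); they miss things now and then, are a little off and sometimes report something else, mostly with a low value. They report only what shows in the picture. A call takes as long as a camera call. They do not tell look-alikes from the thing itself.
- bot.search_frame(camera, thing): "bbox" ([left, top, width, height] in pixels, round what is visible of it).
Readings, each from a call of its own:
- bot.read_clock(): time.
- bot.read_joint_positions(): joint angles.
- bot.read_joint_vel(): joint speeds.
- bot.read_joint_efforts(): joint torques, N m.
- bot.read_position(): TCP position.
- bot.read_tool_rot(): TCP orientation.
- bot.read_ft_force(): force on the tool from outside, world axes, zero at the start.
- bot.read_moment(): the same for the moment, N m.
- bot.read_gripper_width(): opening from 0.0 (shut) to 1.0 (fully open).
Only numpy, scipy, OpenCV 4.12 (cv2) and the standard library are available. Lean on these libraries where they do the work, as an engineer would, in place of code of your own. Each camera call takes 0.05 s, during which the arm holds its last target. There are 200 camera calls.

## Task

Turn the parts carousel by its spokes or rim until the rim hole of the empty red bay stands at the white index band on the blue tab, then take the yellow-handled locking pin from its holder and lock the carousel there: put the pin down through the rim hole, feel gently for the socket hidden underneath by easing the carousel to and fro, and let the pin go fully home with its collar flat on the rim, upright and released. Never force the carousel or the pin, and leave the carton, the tape roll and the fittings bin where they are.

Things in the scene. Friction and masses are not known exactly. Their poses are not given: they have to be found in the camera images.
- carousel_base: Fixed steel foot of the carousel; origin on the table (z = 0) on the carousel's vertical turning axis. Its x axis points level from the turning axis towards the blue index tab. Under the rim it carries the steel index shoe (see shoe_mid).
- shoe_mid (a point): On the hidden steel shoe under the rim, in line with the white band's middle, 145 mm from the axis. Shoe: flat arc, top 40 mm above the table (3 mm below the rim), at least 60 mm to each side. Its one socket, 14 mm wide, 1 mm chamfer, 24 mm deep, is 145 mm from the axis but up to 0.15 rad (22 mm) to either side of this point, unseen. Off its ends the pin drops through, locking nothing.
- carousel (a joint): Turning angle of the carousel about the vertical axis, rad, counter-clockwise from above positive; 0 when the rim hole is in line with the middle of the white band. It turns freely without end stops, with light drag (about 1 N at the rim), and stays where it is left. Starts 0.7 to 2.0.
- rim_hole (a point): Centre of the one hole in the carousel's rim, on the rim's upper face (51 mm above the table). 15 mm wide with a 2 mm chamfer, 145 mm from the turning axis, through the 8 mm thick grey deck (330 mm across). Two red dabs flank it. It lies in the middle of the red bay's stretch of rim; outside 125 mm from the axis nothing stands on the deck.
- red_bay (a point): On the deck (51 mm above the table), 90 mm from the axis in line with the rim hole: middle of the empty bay with the red floor. It lies between two aluminium spokes (radial walls, 4 mm thick, 45 mm tall, 20 to 122 mm from the axis) 30 degrees to either side; fingers can go in the bay to push either spoke. The other five bays hold fixed packets up to 68 mm tall.
- index_mark (a point): Middle of the white band, 46 mm wide, on the blue index tab just outside the rim, 193 mm from the turning axis, 51 mm above the table.
- pin_grip (a point): Middle of the loose locking pin's yellow handle, on its axis: round, 20 mm diameter, 50 mm tall (25 mm above and below). Below it a collar 28 mm diameter, 6 mm thick, then a steel shank 12 mm diameter, 30 mm long, tip chamfered 1.5 mm; tip 61 mm below this point. About 0.12 kg. Starts upright in its blue holder (70 x 70 x 40 mm), collar on the holder's top; lift 35 mm to clear.
- pin_shoulder (a point): Centre of the underside of the pin's collar, 31 mm below pin_grip and 30 mm above the tip; the z axis runs up the pin. Fully home it lies on the rim's upper face at the rim hole; with the tip resting on the shoe beside the socket it stands 19 mm higher.
- carton_mid (a point): Bystander: middle of a cardboard carton 100 x 140 x 70 mm on the table, to be left alone.
- tape_roll: Bystander: orange roll of packing tape lying flat, 100 mm across, 48 mm tall, origin under its middle; leave alone.
- fittings_bin: Bystander: red open bin 120 x 150 x 70 mm, origin under its middle; leave alone.
Not all that is in view belongs to the job. What is shaped like the part that bears pin_grip but green is not meant.

How it is judged:
By the outcome, as a careful person would: the job done as asked, in the order asked, and still so for the second after the job is handed in, with the robot touching nothing.
It also fails if it takes over 72 s, if anything falls off the work surface, if the arm or the gripper's body presses on something with over 40 N, if the wrist force passes 120 N, or if a joint passes its speed limit or range.

## Working session

There is one attempt and no reset: what is moved stays moved. The work goes in short steps, each a Python script; the robot and the scene stay as the last script left them, time stands still between calls to the robot, and variables do not carry over. Pictures are saved under pics/ and viewed, about 8 in all and at most 12, crops included, and the job is handed in when it is done.

```bash
mkdir -p pics; ls; python3 - <<'E'
from cell import bot
import cv2,numpy as np
for n in("top","side"):
    im=bot.camera(n); cv2.imwrite(f"pics/{n}0.png",im[:,:,::-1])
    c=bot.calibration(n); print(n,np.round(c["mtx"],1).tolist(),np.round(c["extrinsics"],4).tolist())
    for t in("pin_grip","rim_hole","index_mark","carousel_base","red_bay","carousel"):
        print(t,[(np.round(d["bbox"],1).tolist(),round(d["confidence"],2)) for d in bot.search_frame(n,t)][:4])
print(bot.read_clock(),bot.read_tool_rot())
E
```

```text
pics
top [[415.8, 0.0, 286.6], [0.0, 415.8, 213.6], [0.0, 0.0, 1.0]] [[-0.0079, -0.9999, 0.0136, -0.0308], [-0.9937, 0.0063, -0.1115, 0.5931], [0.1114, -0.0144, -0.9937, 0.9434], [0.0, 0.0, 0.0, 1.0]]
pin_grip [([90.9, 217.9, 17.4, 16.1], 0.76), ([110.0, 262.6, 21.4, 16.1], 0.46)]
rim_hole [([217.3, 147.5, 144.3, 145.9], 0.93), ([201.0, 144.7, 161.4, 146.4], 0.5)]
index_mark [([201.2, 147.6, 164.0, 141.7], 0.73)]
carousel_base [([199.2, 146.0, 165.9, 147.8], 0.76), ([219.9, 149.1, 140.8, 142.6], 0.65)]
red_bay [([219.1, 142.6, 142.7, 148.9], 0.81)]
carousel [([221.4, 146.9, 142.0, 141.6], 0.87)]
side [[428.8, 0.0, 285.9], [0.0, 428.8, 205.9], [0.0, 0.0, 1.0]] [[0.7715, -0.6359, 0.0231, -0.4845], [-0.3468, -0.4506, -0.8226, 0.262], [0.5335, 0.6266, -0.5681, 0.7973], [0.0, 0.0, 0.0, 1.0]]
pin_grip [([162.8, 159.2, 10.6, 22.2], 0.58)]
rim_hole [([218.4, 175.0, 136.4, 97.4], 0.59)]
index_mark [([217.0, 177.2, 137.6, 93.3], 0.68)]
carousel_base [([218.7, 178.3, 133.8, 92.2], 0.65)]
red_bay [([222.7, 174.8, 134.9, 100.9], 0.86)]
carousel [([218.3, 172.8, 136.8, 101.3], 0.94)]
0.7 [ 0.5953229  -0.59530459 -0.38156898  0.38158644]
```

```bash
python3 - <<'E'
import cv2,numpy as np
a=cv2.imread("pics/top0.png");b=cv2.imread("pics/side0.png")
x=cv2.resize(a[130:310,70:380],(800,465),interpolation=3)
cv2.imwrite("pics/c1.png",x)
cv2.imwrite("pics/c2.png",cv2.resize(b[120:300,130:380],(800,576),interpolation=3))
E
```

```text
(no output)
```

View pics/top0.png

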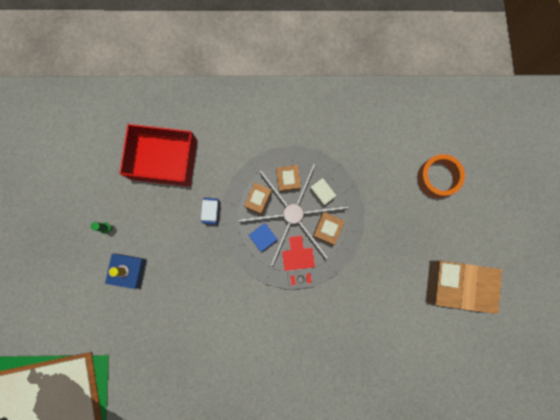

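View pics/c1.png

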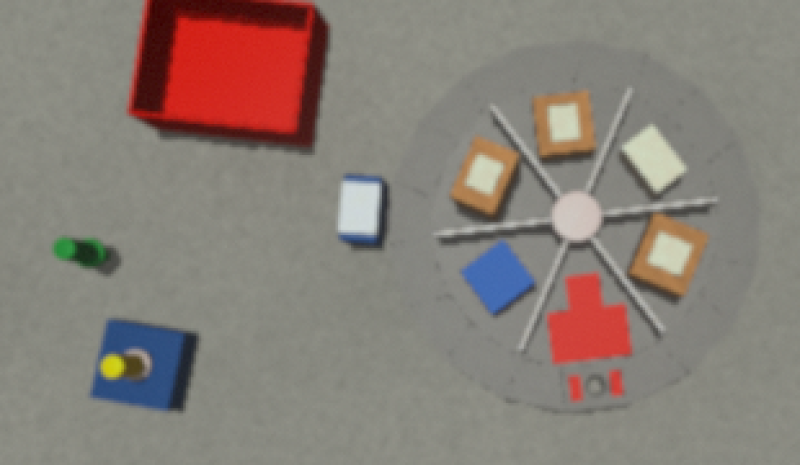

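View pics/c2.png

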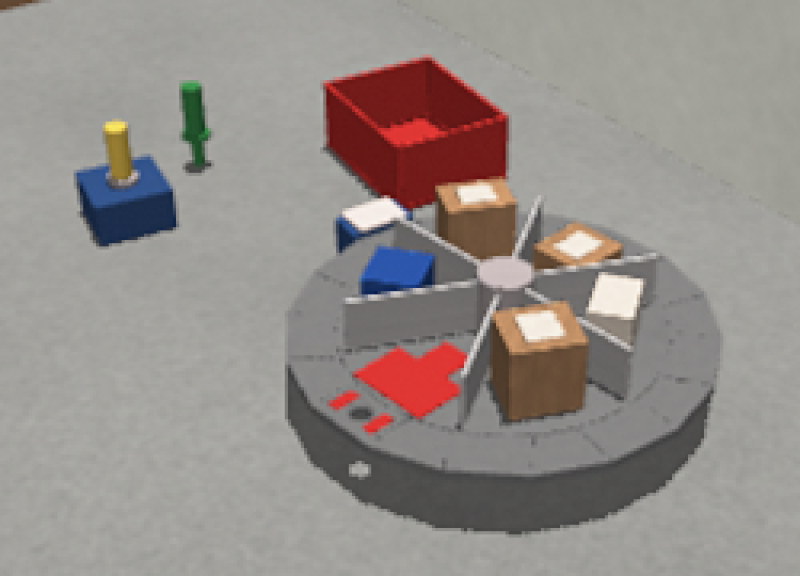

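```bash
cat > h.py <<'E'
from cell import bot
import cv2,numpy as np
from scipy.spatial.transform import Rotation as R
from scipy.optimize import least_squares
def quat(phi): # tool down, jaws along heading phi
    x=np.array([np.cos(phi),np.sin(phi),0]);y=np.array([0,0,-1.])
    return R.from_matrix(np.c_[x,y,np.cross(x,y)]).as_quat(scalar_first=True)
def proj(n,P):
    c=bot.calibration(n);p=c["extrinsics"]@np.r_[P,1];q=c["mtx"]@p[:3];return q[:2]/q[2]
def ray(n,uv,z):
    c=bot.calibration(n);E=c["extrinsics"];Ri=E[:3,:3].T;o=-Ri@E[:3,3]
    d=Ri@np.linalg.solve(c["mtx"],[*uv,1.]);return (o+d*(z-o[2])/d[2])[:2]
def blobs(im,mask,lo=4):
    n,l,s,c=cv2.connectedComponentsWithStats(mask.astype(np.uint8))
    return [(s[i,4],c[i].round(2)) for i in range(1,n) if s[i,4]>=lo]
def masks(im):
    r,g,b=[im[:,:,i].astype(int) for i in range(3)]
    return dict(red=(r>150)&(g<80)&(b<80),yel=(r>130)&(g>110)&(b<70),white=(r>185)&(g>185)&(b>185),blue=(b>60)&(r<45)&(b>g+25))
E
python3 - <<'E'
from h import *
for n in("top","side"):
    im=cv2.imread(f"pics/{n}0.png")[:,:,::-1]
    for k,m in masks(im).items():
        for a,c in blobs(im,m): 
            if (n=="top" and 60<c[0]<400) or (n=="side" and 130<c[0]<380): print(n,k,a,c,[ray(n,c,z).round(4).tolist() for z in(.051,.096)])
print(R.from_quat(bot.read_tool_rot(),scalar_first=True).as_matrix().round(2).tolist())
E
```

```text
top red 8 [135.5 125. ] [[0.8027, 0.3188], [0.7876, 0.3027]]
top red 5 [127. 128.] [[0.7955, 0.3384], [0.7808, 0.3214]]
top red 7 [144. 126.] [[0.8002, 0.2988], [0.7853, 0.2837]]
top red 8 [152.5 127. ] [[0.7977, 0.2788], [0.7829, 0.2647]]
top red 6 [161.5 128. ] [[0.7952, 0.2577], [0.7805, 0.2445]]
top red 6 [170.5 129. ] [[0.7927, 0.2366], [0.7781, 0.2244]]
top red 7 [179. 130.] [[0.7902, 0.2166], [0.7758, 0.2054]]
top red 8 [187.38 131.12] [[0.7874, 0.1969], [0.7731, 0.1866]]
top red 5 [126. 134.] [[0.781, 0.3402], [0.767, 0.3232]]
top red 2057 [161.01 158.65] [[0.7216, 0.257], [0.7104, 0.2438]]
top red 5 [125. 140.] [[0.7666, 0.342], [0.7532, 0.3249]]
top red 6 [124.  146.5] [[0.751, 0.3438], [0.7384, 0.3266]]
top red 5 [123. 153.] [[0.7354, 0.3456], [0.7236, 0.3283]]
top red 5 [122. 159.] [[0.7212, 0.3474], [0.71, 0.33]]
top red 5 [121. 165.] [[0.7069, 0.3492], [0.6964, 0.3317]]
top red 681 [297.47 255.43] [[0.4946, -0.0589], [0.4941, -0.0571]]
top red 26 [308.15 277.73] [[0.4441, -0.0826], [0.446, -0.0797]]
top red 23 [292.57 279.52] [[0.4404, -0.0472], [0.4424, -0.046]]
top ye
[... 2122 characters left out ...]
364, 0.0053], [0.5937, -0.0444]]
side white 4 [327.5 200. ] [[0.7343, -0.0421], [0.6846, -0.0885]]
side white 167 [321.87 211.93] [[0.6849, -0.0727], [0.6387, -0.1168]]
side white 4 [239.5 213. ] [[0.5173, 0.0507], [0.4831, -0.0023]]
side white 24 [279.08 225.46] [[0.5636, -0.0504], [0.5261, -0.0961]]
side white 96 [298.12 221.25] [[0.6112, -0.0657], [0.5703, -0.1104]]
side white 519 [354.08 336.55] [[0.4639, -0.3902], [0.4335, -0.4116]]
side blue 306 [170.83 187.16] [[0.4382, 0.2644], [0.4096, 0.1961]]
side blue 29 [237.76 193.07] [[0.5657, 0.1295], [0.528, 0.0709]]
side blue 181 [253.25 204.86] [[0.5658, 0.0589], [0.5281, 0.0053]]
[[0.42, -0.0, -0.91], [0.91, 0.0, 0.42], [-0.0, -1.0, 0.0]]
```

```bash
cat >> h.py <<'E'
def axis(hole=None):
    def f(p):
        ax=p[:2];e=[]
        e+=list((proj("top",[*ax,p[2]])-[292.22,213.43]))+list(.7*(proj("side",[*ax,p[2]])-HUBS))
        I=ax+.193*np.array([np.cos(p[3]),np.sin(p[3])])
        e+=list(proj("top",[*I,.051])-[208.51,210.1])+list(.5*(proj("side",[*I,.051])-[246.27,186.23]))
        H=ax+.145*np.array([np.cos(p[4]),np.sin(p[4])])
        e+=list(proj("top",[*H,.051])-[300.4,278.65])+list(proj("side",[*H,.051])-[242.24,248.4])
        return e
    HUBS=np.array([130+504/3.2,120+272/3.2])
    s=least_squares(f,[.588,-.046,.1,1.5,3.27]);return s.x,np.round(s.fun,2)
E
python3 - <<'E'
from h import *
p,r=axis();print(p.round(4).tolist(),r.tolist())
ax=p[:2];t0,b0=p[3],p[4]
if b0<0:b0+=2*np.pi
print("turn",t0-b0)
def P(a,r=.105,z=.065): return [*(ax+r*np.array([np.cos(a),np.sin(a)])),z]
for a in np.linspace(b0,t0-.4,5):
    q=bot.solve_ik(P(a),quat(a)); print(None if q is None else np.round(q,2).tolist())
for h in(0,np.pi): 
  for pos in([.463,.3375,.052],P(t0,.145,.063)):
    q=bot.solve_ik(pos,quat(h)); print(h,None if q is None else np.round(q,2).tolist())
E
```

```text
[0.5871, -0.0475, 0.0991, 1.5006, 3.2674] [0.45, -0.62, -0.86, 0.13, -0.05, -0.23, -0.58, 0.1, 0.3, -0.47, -0.67, 0.2]
turn -1.766798925146304
[-0.28, 0.4, -0.57, 0.6, 0.0, -1.97]
[-0.16, 0.41, -0.56, 0.6, 0.0, -1.32]
[-0.07, 0.46, -0.47, 0.64, 0.0, -0.68]
[-0.03, 0.54, -0.32, 0.71, 0.0, -0.1]
[-0.04, 0.63, -0.16, 0.78, 0.0, 0.43]
0 [0.5, 0.54, -0.36, 0.67, 0.0, 2.07]
0 [0.04, 0.58, -0.25, 0.74, 0.0, 1.61]
3.141592653589793 [0.5, 0.54, -0.36, 0.67, 0.0, -1.07]
3.141592653589793 [0.04, 0.58, -0.25, 0.74, 0.0, -1.53]
```

```bash
python3 - <<'E'
from h import *
ax=np.array([.5871,-.0475]);t0,b0=1.5006,3.2674
def P(a,z=.065,r=.105): return [*(ax+r*np.array([np.cos(a),np.sin(a)])),z]
bot.set_gripper(0)
bot.move_pose(P(b0,.17),quat(b0))
print(bot.move_linear(P(b0),.12,until_force=8))
end=t0-np.pi/6+.124
A=np.linspace(b0,end,11)[1:]
for a in A:
    if bot.move_linear(P(a),.09,rotation=quat(a),until_force=15): print("stop",a,bot.read_ft_force());break
print(bot.read_clock(),bot.read_ft_force())
bot.move_linear(P(a+.2),.1); bot.move_linear(P(a+.2,.16),.2)
bot.move_pose([.463,.3375,.20],quat(np.pi))
bot.set_gripper(.55)
for n in("top","side"):
    im=bot.camera(n);cv2.imwrite(f"pics/{n}1.png",im[:,:,::-1])
    for a,c in blobs(im,masks(im)["red"],10): print(n,a,c,ray(n,c,.051).round(4))
a=cv2.imread("pics/top1.png")[130:310,70:380];b=cv2.imread("pics/side1.png")[120:300,130:380]
cv2.imwrite("pics/c3.png",np.hstack([cv2.resize(a,(420,244)),cv2.resize(b,(339,244))]))
print(bot.read_clock(),bot.read_position())
E
```

```text
False
9.3583 [-1.06785534  1.16084337 -0.56878068]
top 24 [125.5 137.5] [0.7726 0.3411]
top 2072 [161.1  158.54] [0.7218 0.2568]
top 659 [253.01 209.99] [0.5997 0.0426]
top 19 [231.58 198.95] [0.6257 0.0921]
top 20 [228.3 214.2] [0.5903 0.0994]
side 160 [253.68 159.14] [0.7114 0.2578]
side 11 [280.45 158.  ] [0.7813 0.2142]
side 10 [273.5 159.9] [0.7567 0.2175]
side 12 [265.25 191.5 ] [0.6289 0.0909]
side 78 [273.67 197.92] [0.6276 0.0523]
side 26 [427.04 281.54] [ 0.6863 -0.3886]
side 11 [425.27 289.  ] [ 0.6654 -0.3992]
side 28 [438.86 312.5 ] [ 0.6335 -0.4529]
side 22 [434.68 320.45] [ 0.6105 -0.4594]
12.3 [0.46306583 0.33746208 0.20002543]
```

View pics/c3.png

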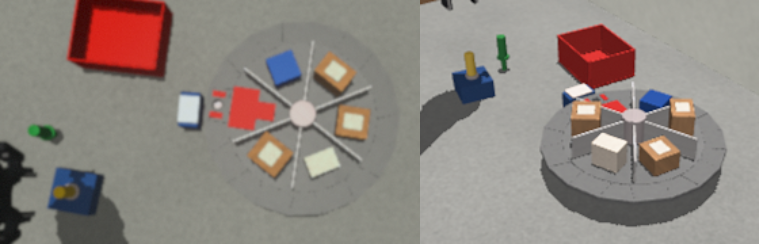

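```bash
python3 - <<'E'
from h import *
print(bot.move_linear([.463,.3375,.053],.12,until_force=8),bot.read_position())
bot.set_gripper(0,grasp_force=50)
print("w",bot.read_gripper_width(),bot.read_ft_force())
bot.move_linear([.463,.3375,.125],.08)
print("w",bot.read_gripper_width(),bot.read_ft_force(),bot.read_moment())
for n in("top","side"):
    im=bot.camera(n);cv2.imwrite(f"pics/{n}2.png",im[:,:,::-1])
b=cv2.imread("pics/side2.png")[120:230,110:230]
cv2.imwrite("pics/c4.png",cv2.resize(b,(640,587),interpolation=3))
for z in (.125,.144+.025,.113,.144-.061): print(z,(proj("side",[.463,.3375,z])-[110,120])*5.333)
print(bot.read_clock())
E
```

```text
False [0.46358312 0.33781703 0.05373166]
w 0.22007684719112472 [-1.07904969  0.06564819  5.65997878]
w 0.2200220971947024 [-0.8569311  -0.46342657 -0.39559896] [-0.02997959  0.02262756  0.0062387 ]
0.125 [283.74183268 161.91196004]
0.16899999999999998 [271.64730308  84.16367397]
0.113 [286.95227071 182.54988996]
0.08299999999999999 [294.81990994 233.12609967]
15.1833
```

View pics/c4.png

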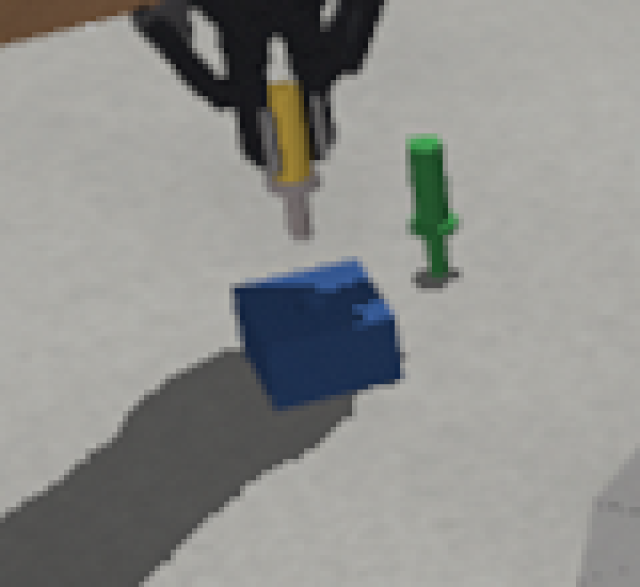

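```bash
python3 - <<'E'
from h import *
q=quat(2.997)
bot.move_linear([.463,.3375,.15],.15)
bot.move_pose([.608,.0975,.12],q)
bot.wait(.2);f0=bot.read_ft_force();print(f0,bot.read_moment())
h=bot.move_linear([.608,.0975,.080],.02,until_force=4)
print(h,bot.read_position(),bot.read_ft_force()-f0,bot.read_moment())
for n in("top","side"):
    im=bot.camera(n);cv2.imwrite(f"pics/{n}3.png",im[:,:,::-1])
    for a,c in blobs(im,masks(im)["red"],6): 
        w=ray(n,c,.051)
        if .4<w[0]<.65 and abs(w[1])<.13: print(n,a,c,w.round(4))
b=cv2.imread("pics/side3.png")[130:230,210:330]
cv2.imwrite("pics/c5.png",cv2.resize(b,(640,533),interpolation=3))
print(bot.read_clock())
E
```

```text
[-1.08075954  0.78348832 -0.27223985] [ 0.00040208 -0.01739052  0.01490709]
True [0.60814136 0.09744691 0.09449846] [ 1.68094137 -0.89454004  4.37317703] [-0.01312155 -0.00566659  0.0321159 ]
top 365 [257.24 206.15] [0.6085 0.0328]
side 60 [275.1 198.1] [0.6301 0.0493]
18.1333
```

View pics/c5.png

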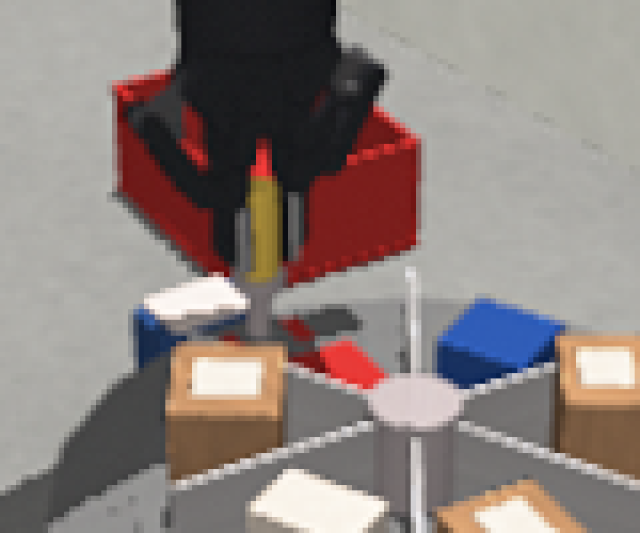

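```bash
python3 - <<'E'
from h import *
for P in ([.6257,.0921,.051],[.5903,.0994,.051],[.608,.0958,.051],[.608,.0975,.051]): print(P,(proj("side",P)-[210,130])*5.333, proj("top",P))
im=cv2.imread("pics/side1.png")[150:220,220:300]
i2=cv2.imread("pics/side3.png")[150:220,220:300]
cv2.imwrite("pics/c6.png",np.hstack([cv2.resize(i,(400,350),interpolation=2) for i in(im,i2)]))
E
```

```text
[0.6257, 0.0921, 0.051] [288.10868904 329.02972031] [231.56544952 198.94486512]
[0.5903, 0.0994, 0.051] [222.87151413 346.02021236] [228.28337146 214.18586099]
[0.608, 0.0958, 0.051] [255.63356818 337.4293622 ] [229.90615859 206.54940988]
[0.608, 0.0975, 0.051] [253.62883371 335.97322034] [229.16780262 206.55389981]
```

View pics/c6.png

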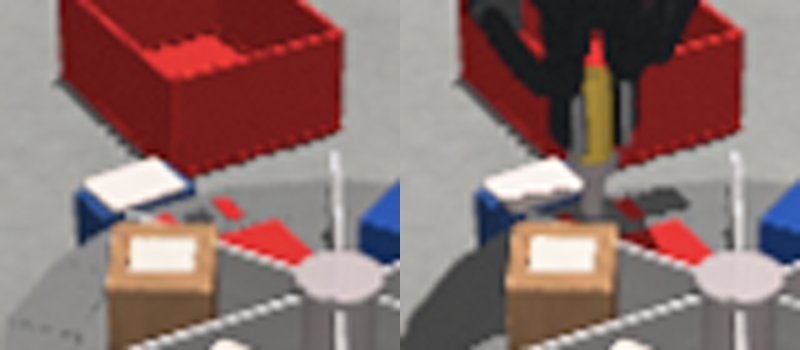

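```bash
python3 - <<'E'
from h import *
c=np.array([.610,.0959])
for k,d in enumerate([(0,0),(1.5,-1.2),(0,-2),(2,0),(-1.5,-1.5),(1.5,1.5),(-1,1.5),(3,-2),(0,-4),(3,1)]):
    p=c+np.array(d)/1000
    z=bot.read_position()[2]
    bot.move_linear([*p,.0975],.04)
    bot.wait(.1);f0=bot.read_ft_force()
    h=bot.move_linear([*p,.082],.02,until_force=4)
    P=bot.read_position();print(d,h,P.round(4),(bot.read_ft_force()-f0).round(1))
    if P[2]<.089: break
print(bot.read_clock())
E
```

```text
(0, 0) True [0.6102 0.0959 0.0942] [0.9 0.1 4.5]
(1.5, -1.2) True [0.6118 0.0947 0.0942] [1.1 0.2 5.9]
(0, -2) True [0.6097 0.0937 0.0837] [-0.1 -0.5  4.4]
20.6333
```

```bash
python3 - <<'E'
from h import *
ax=np.array([.5871,-.0475])
P=bot.read_position();c=P[:2].copy();u=(c-ax)/np.linalg.norm(c-ax);z=.0855
bot.move_linear([*c,z],.02)
bot.wait(.2);f0=bot.read_ft_force();print(f0)
r=[]
for s in(1,-1):
    h=bot.move_linear([*(c+s*.005*u),z],.01,until_force=4)
    p=bot.read_position();f=bot.read_ft_force()-f0;r.append((p[:2]-c)@u*1000);print(s,h,p.round(4),r[-1].round(2),f.round(1),(f[:2]@u).round(1))
    bot.move_linear([*c,z],.02);bot.wait(.1);print((bot.read_ft_force()-f0).round(1),bot.read_gripper_width())
print(np.mean(r),np.linalg.norm(c-ax),bot.read_clock())
E
```

```text
[ 0.25956534 -0.32832611 -1.23671039]
1 True [0.6091 0.0941 0.0847] 0.38 [ 0.1 -0.4  0.1] -0.4
[-0.6  0.3  0.3] 0.21873327939867201
-1 True [0.6087 0.0906 0.085 ] -3.22 [1.3 0.3 1.2] 0.5
[-0.7 -0.4 -0.1] 0.21925382406067692
-1.418695543737038 0.14296346160692203 22.7
```

```bash
cat > s.py <<'E'
from h import *
c0=np.array([.6097,.0937]);ax0=np.array([.5871,-.0475])
u=(c0-ax0)/np.linalg.norm(c0-ax0);c0=c0-.0014*u;axp=c0-.145*u;th0=np.arctan2(u[1],u[0]);car0=-.08
def pose(car,z): 
    t=th0+car-car0; return [*(axp+.145*np.array([np.cos(t),np.sin(t)])),z], quat(2.997+car-car0)
E
python3 - <<'E'
from s import *
p,q=pose(car0,.0855);bot.move_linear(p,.02,rotation=q);bot.wait(.2);f0=bot.read_ft_force()
p,q=pose(car0,.082);h=bot.move_linear(p,.01,until_force=3);P=bot.read_position();print(h,P.round(4),(bot.read_ft_force()-f0).round(1))
zs=.0830;log=[];found=False
cars=np.r_[np.arange(car0,-.166,-.01),np.arange(car0,.166,.01)]
prev=None
for k,a in enumerate(cars):
    if prev is not None and abs(a-prev)>.02:
        p,q=pose(a,.0845);bot.move_linear(p,.06,rotation=q)
    prev=a
    p,q=pose(a,zs);hit=bot.move_linear(p,.03,rotation=q,until_force=12)
    f=bot.read_ft_force()-f0;z=bot.read_position()[2];log.append((round(a,3),round(z*1000,2),*f.round(1),hit))
    if f[2]<1.0 and z<.0836:
        p,q=pose(a,.078);h=bot.move_linear(p,.02,until_force=5);z=bot.read_position()[2]
        log.append(("probe",h,round(z*1000,2),*(bot.read_ft_force()-f0).round(1)))
        if z<.0805: found=True;break
        p,q=pose(a,zs);bot.move_linear(p,.02)
    if bot.read_clock()>48: break
for l in log: print(*l)
print(found,bot.read_clock(),bot.read_position())
E
```

```text
True [0.6097 0.0923 0.0837] [-0.8  0.3  5.5]
-0.08 83.66 -1.5 0.8 5.8 False
-0.09 83.62 -5.2 0.7 9.2 False
-0.1 83.59 -7.5 0.1 11.4 False
-0.11 83.54 -8.6 1.7 13.6 False
-0.12 83.54 -10.2 0.9 15.4 False
-0.13 83.51 -12.4 1.4 16.1 False
-0.14 83.5 -12.8 2.7 16.9 False
-0.15 83.48 -13.4 2.8 17.7 False
-0.16 83.5 -13.2 1.9 17.0 False
-0.08 83.65 -2.7 0.7 7.2 False
-0.07 83.68 0.7 0.8 5.0 False
-0.06 83.69 3.3 -0.5 5.0 False
-0.05 83.68 3.7 0.0 6.3 False
-0.04 83.66 3.0 -0.1 6.2 False
-0.03 83.67 4.0 -0.7 6.5 False
-0.02 83.68 4.2 -0.7 6.3 False
-0.01 83.7 4.7 -0.4 6.8 False
-0.0 83.62 4.4 0.1 5.7 False
0.01 83.64 4.7 -0.4 6.0 False
0.02 83.6 3.8 -0.1 5.7 False
0.03 83.52 2.8 0.2 5.9 False
0.04 81.9 0.7 0.6 -0.5 False
probe False 77.11 -1.3 0.7 -1.0
True 29.6833 [0.59100206 0.09404086 0.07711415]
```

```bash
python3 - <<'E'
from s import *
bot.wait(.1);f0=bot.read_ft_force();print(f0)
p,q=pose(.04,.0625)
h=bot.move_linear(p,.02,until_force=6);print(h,bot.read_position(),bot.read_ft_force()-f0)
bot.wait(.2);print(bot.read_position(),bot.read_ft_force(),bot.read_moment(),bot.read_clock())
E
```

```text
[-2.49509516 -0.31243338 -1.63010285]
True [0.58999947 0.09400243 0.07363008] [1.42247847 0.80316879 0.94134422]
[0.58963752 0.09398451 0.07355156] [ 1.91210406  0.47110752 -1.29622665] [-0.01568883 -0.1784911   0.00209463] 30.35
```

```bash
python3 - <<'E'
from s import *
from itertools import cycle
f00=np.array([0,-.3,-1.3])
off=np.zeros(2)
base=np.array([.5903,.0940])
for k in range(10):
    f=bot.read_ft_force()-f00
    off=np.clip(off+.00015*f[:2],-.002,.002)
    z=bot.read_position()[2]
    bot.move_linear([*(base+off),z],.02)
    h=bot.move_linear([*(base+off),.0635],.02,until_force=8)
    bot.wait(.1);z=bot.read_position()[2];print((off*1000).round(2),h,bot.read_position().round(4),bot.read_ft_force().round(1),bot.read_moment().round(2))
    if z<.0655: break
print(bot.read_clock(),bot.read_gripper_width())
E
```

```text
[0.29 0.12] True [0.5909 0.0941 0.0648] [ 0.6 -0.4  5.4] [ 0.02 -0.22 -0.03]
31.1583 0.21811753827407976
```

```bash
python3 - <<'E'
from s import *
bot.set_gripper(.6);bot.wait(.3);print(bot.read_ft_force())
P=bot.read_position()
bot.move_linear([P[0],P[1],.17],.1)
bot.move_pose([.40,.28,.25],quat(np.pi));bot.wait(.3)
for n in("top","side"):
    im=bot.camera(n);cv2.imwrite(f"pics/{n}4.png",im[:,:,::-1])
    for k in("red","yel"):
      for a,c in blobs(im,masks(im)[k],6): 
        w=ray(n,c,.051)
        if .4<w[0]<.65 and abs(w[1])<.2: print(n,k,a,c,w.round(4))
a=cv2.imread("pics/top4.png")[160:260,190:310];b=cv2.imread("pics/side4.png")[150:230,220:310]
cv2.imwrite("pics/c7.png",np.hstack([cv2.resize(a,(396,330),interpolation=2),cv2.resize(b,(371,330),interpolation=2)]))
for s in(0,.02): 
  P=np.r_[.5905,.0945,.051+s];print((proj("top",P)-[190,160])*3.3,(proj("side",P)-[220,150])*4.125+[396,0],(proj("top",P+[0,0,.056])-[190,160])*3.3,(proj("side",P+[0,0,.056])-[220,150])*4.125+[396,0])
print(bot.read_clock())
E
```

```text
[ 1.16948488 -0.63387039 -0.62591714]
top red 653 [252.61 214.61] [0.589  0.0435]
top red 16 [230.56 205.75] [0.6099 0.0943]
top red 17 [228.88 221.24] [0.574  0.0979]
top yel 58 [226.72 211.36] [0.5969 0.103 ]
side red 8 [260.25 192.88] [0.6141 0.0936]
side red 66 [270.3  198.74] [0.6181 0.0546]
side yel 93 [253.47 186.05] [0.62   0.1327]
[133.37478674 178.4837352 ] [531.83519407 188.33475247] [123.09970414 169.08612498] [530.00468131 113.77108395]
[129.84517755 175.25554787] [531.19325963 162.18634863] [119.11567912 165.44232806] [529.32525104  86.0953342 ]
34.5583
```

View pics/c7.png

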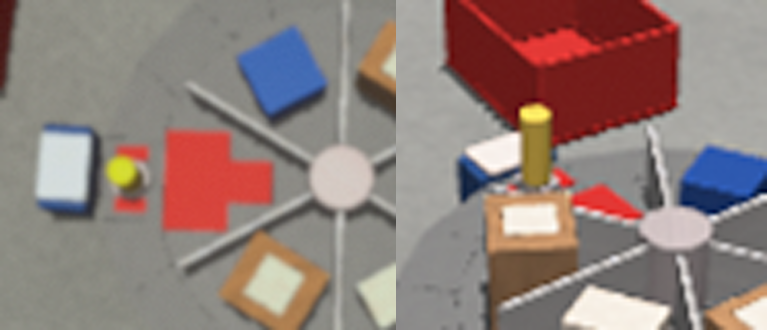

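```bash
python3 -c "
from cell import bot
bot.close_job()"
```

```text
the job is handed in; nothing more can be done
```

The carousel is turned to the index band and locked with the yellow pin. The job was handed in at about 34.6 s of the 72 s allowed, with no verdict reported.

**What I did**
- I pushed a spoke from inside the red bay. The rim hole came to rest about 0.08 rad past the band's middle, still within the band, so I left it there.
- I took the yellow pin from its holder; the green look-alike was not touched. The third try at the rim hole went in, after the first two touched the rim at up to about 6 N.
- I felt for the socket by easing the carousel to and fro with the pin pressed lightly on the shoe. It dropped in at about +0.04 rad.
- On the way down the pin caught about 9 mm short of home. A small sideways correction freed it and it went in until the collar landed, at about 5 to 6 N.

**Last checks**
- **Pin depth:** the gripper stood at 64.8 mm when the collar landed, against 64.7 mm expected with the pin fully home.
- **Final pictures:** the pin stands upright between the red dabs at the white band, with its top at the height expected fully home. The gripper is open and well clear.
- **Bystanders:** I did not reach for the carton, the tape roll or the bin. I did not re-measure them at the end.

**What disagreed or was not tested**
- The camera positions were 2 to 3 mm off the hole found by touch.
- The push on the shoe rose to about 18 N, with about 13 N sideways, at the far negative end of the search. That is more than I intended, but well under the limits.
- I did not nudge the carousel afterwards to test the lock.

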